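# Lock the filter cup up into the water dispenser

### The arm

A 7-joint arm with a two-finger parallel gripper is mounted at the origin on the work surface. World frame = base frame: x ahead of the robot, y to its left, z up, the work surface at z = 0. Lengths are in mm, angles in rad, forces in N, time in s.
With the tool pointing down it reaches from about 400 to 900 mm from the base axis. Payload 5.6 kg.
Tool frame: the origin (TCP) lies midway between the tips of the shut fingers; the grasp point (between the pads) lies 19 mm behind it; z points along the fingers, y is the line along which they close (so a half turn about z gives the same grasp; the last joint's range is limited). The gripper opens to 92 mm and grips with 3 to 60 N. Pads are 20 mm wide; open, the fingers measure 128 mm over their backs; the gripper's body (75 mm by 189 mm) begins 69 mm behind the grasp point.
Start: joints at [-1.221, 0.468, -0.012, 1.603, 0.006, 1.071, -0.056], TCP at [248.847, 600.488, 176.492] pointing down, gripper open.
Joint ranges: [-2.53, 2.53], [-0.31, 2.02], [-1.57, 1.55], [0.28, 2.44], [-1.29, 4.43], [0.15, 1.84], [-2.92, 2.92]. Speed limits (rad/s): [2.57, 2.57, 3.14, 3.14, 3.14, 3.14, 3.14].

### API

Orientations are given as a rotation vector (axis times angle).
In Python, from cell import robot, grip, kin, viewer gives the robot as it stands. Calls block until the motion is done:
- robot.movep(position, orientation): joint-space move of the TCP to a pose.
- robot.servo_line(position, feed=150, rotation=None): straight line of the TCP; rotation=None keeps the orientation; feed is the mean speed in mm/s.
- robot.goto_joints(angles): joint-space move.
- grip(opening, newtons=None): opening from 0.0 (shut) to 1.0 (fully open); newtons is the grip in N (None keeps the last); returns when the fingers have stopped.
- robot.hold(seconds).
- kin.ik(position, orientation): joint angles nearest the present ones, or None.
- robot.observe(): the state.
- viewer.read_camera(name): name is "scene" or "top" or "wrist"; returns the picture (400x640x3 uint8, red, green, blue); there is no depth.
- viewer.camera_info(name): a dict with "camera_matrix" (3x3 intrinsics, pixels), "R" (3x3) and "t" (3): a world point X has camera coordinates R X + t. Camera axes: x right, y down, z forward; pixel columns grow to the right and rows downward; lengths in mm; the calibration is good to about 2 mm. A picture is of the moment at which its call begins: read the wrist's pose just before it. camera_info takes no time and is no camera call; for the wrist camera it gives the pose at the moment of the call.
A pose or a line that the arm cannot do raises robot.IKError and nothing moves.
- robot.job_done(): hands the job in; it is judged then, once.
Trained networks look in the newest picture that a camera, given by its name, has taken for a name from the list of things; names that differ only in an ending like _2 or _b are one class to them, and where a whole thing is asked for, a point or a joint stands for the part that bears it (a point fixed in the world has none). Each returns a list of dicts, best first, with "confidence" (0 to 1); they miss things now and then, are a little off and sometimes report something else, mostly with a low value. They report only what shows in the picture. A call takes as long as a camera call. They do not tell look-alikes from the thing itself.
- viewer.silhouettes(name, camera): "mask" (400x640 bool, what is visible of it).
- viewer.pinpoint(name, camera): "at" ([x, y, z] in mm, in the coordinates of the camera as it stood for that picture, good to about 4 mm: a listed point, or the origin of a listed thing).
The state is a dict: "t": time; "joints": joint angles; "joint_velocities": joint speeds; "joint_torque": joint torques, N m; "tcp_pos": TCP position; "tcp_rot": TCP orientation; "contact_force": force on the tool from outside, world axes, zero at the start; "wrist_torque": the same for the moment, N m; "grip_width": opening from 0.0 (shut) to 1.0 (fully open); "grip_force": force on a finger pad.
Only numpy, scipy, OpenCV 4.12 (cv2) and the standard library are available. Lean on these libraries where they do the work, as an engineer would, in place of code of your own. Each camera call takes 0.05 s, during which the arm holds its last target. There are 200 camera calls.

### The job

Take the steel filter cup with the three lugs and lock it from below into the socket under the water dispenser's arm. Bring it in with the handle in line with the open notch to the left of the rib on the socket, push it gently up against the sprung seal by feel (lugs just over the ledge, no further), swing the handle round to the rib, let the lugs drop into their pockets, and let go, so that the cup hangs locked and upright with its handle at the rib. Do not force the dispenser, keep the robot itself off it, and leave the other things on the bench where they are.

Things in the scene. Friction and masses are not known exactly. Their poses are not given: they have to be found in the camera images.
- cup: Steel filter cup, 0.19 to 0.29 kg, upright. Origin: centre of its underside, z up; its handle points along its own -x. Body 60 mm across and 40 mm tall, above it a neck 48 mm across, 72 mm high in all, the last 5 mm tapering to 40 mm. Three lugs on the neck. (A similar dish, 80 mm across, with neither neck nor lugs, is not used.)
- cup_grip (a point): Middle of the cup's white grip, an upright bar 48 mm long (56 to 104 mm out from the cup's axis), 14 mm thick, 24 mm tall: 80 mm from the axis along the cup's -x, 34 mm above its underside. Axes as the cup. A thin steel stem joins it to the body.
- cup_lug (a point): Underside of the lug on the handle's side, 58 mm above the cup's underside. The three lugs are 120 degrees apart, reach to 31 mm from the axis, are 9 mm wide, flat underneath, and end 67 mm above the cup's underside (the top 2 mm only 5 mm wide).
- cup_top (a point): Centre of the cup's top face, on its axis, 72 mm above its underside. More than 60 N from the cup on the dispenser (all contacts summed) harms it; the handle is a lever, so a blocked turn or tilt with 7 N and 0.7 Nm at the grip is enough.
- tower: Water dispenser, bolted down: a 16 mm foot, a white column 0.35 m tall centred 175 mm from the socket's axis along its own -y, and an arm (underside 240 mm up) that carries the grey socket head. Origin: on the bench straight below the socket's axis; z up; its -x faces the robot, yaw within 0.25 rad.
- socket (a point): Nominal centre of the socket's lower rim, 170 mm above the bench, axes as the tower. True across, but the head (76 mm wide, 43 tall, bore 51) is clamped up to 12 mm higher or lower than this tells: find its height by feel. Three lug notches, 32 degrees wide, 120 degrees apart, are open below and through the skirt.
- entry_mark (a point): Where cup_grip is, seen from above, when the lugs face the notches: 80 mm from the socket's axis, the cup's yaw 42 degrees less than the tower's. From there the cup goes straight up, then turns counter-clockwise seen from above (the handle swings to the robot's right); the other way is blocked. Its height has no meaning.
- seal_face (a point): Nominal centre of the sprung seal plate's lower face, 18 mm above the rim (same height error). It meets the cup's top with 1.5 N and gives 0.8 N per mm. Lug undersides are then 4 mm above the rim. To turn, lift 4.5 to 6.5 mm from there (5 to 6.7 N of push, friction aside): lower, the lugs strike the ledge (8 mm up), higher, the groove's roof (20 mm up). Pocket floors are 5 mm up.
- lock_mark (a point): Where cup_grip is, seen from above, when locked: 80 mm from the socket's axis along the tower's -x, shown by an upright rib on the skirt; the cup's yaw is then the tower's. That is 42 degrees after the entry; a lug can drop from 39 degrees on, the solid stop comes at 44 to 46. A turn blocked sooner means that the cup is too low or too high. Its height has no meaning.
- dish: Wider open steel dish with a white handle, no lugs; bystander. Origin: underside centre.
- tipbox: White pipette tip box, 85 x 120 x 57 mm; bystander. Origin: underside centre.
- amber: Amber bottle, 62 mm across, 130 mm tall; bystander. Origin: underside centre.
- jar: Small jar, 56 mm across, 70 mm tall; bystander. Origin: underside centre.
- beaker: Glass beaker, 64 mm across, 85 mm tall; bystander. Origin: underside centre.
- spatula: Spatula lying on the bench; bystander. Origin: underside centre.
Things that resemble listed ones, but are neither listed nor needed, are in the scene too. Leave any yellow look-alike of the cup alone.

How it is judged:
By the outcome, as a careful person would: the job done as asked, in the order asked, and still so for the second after the job is handed in, with the robot touching nothing.
It also fails if it takes over 61 s, if anything falls off the work surface, if the arm or the gripper's body presses on something with over 40 N, if the wrist force passes 120 N, or if a joint passes its speed limit or range.

## Working session

There is one attempt and no reset: what is moved stays moved. The work goes in short steps, each a Python script; the robot and the scene stay as the last script left them, time stands still between calls to the robot, and variables do not carry over. Pictures are saved under pics/ and viewed, at most 10 in all, crops included, and the job is handed in when it is done.

```bash
ls; mkdir -p pics
cat > h.py <<'E'
import numpy as np, cv2
from cell import robot, grip, kin, viewer
from scipy.spatial.transform import Rotation as R
def snap(c,fn=None):
    info=viewer.camera_info(c); im=viewer.read_camera(c)
    if fn: cv2.imwrite('pics/'+fn,im[:,:,::-1])
    return im,info
def w(info,p): return np.array(info['R']).T@(np.array(p)-np.array(info['t']))
def px(info,X):
    c=np.array(info['R'])@np.array(X)+info['t']; q=np.array(info['camera_matrix'])@c; return q[:2]/q[2]
E
python3 - <<'E'
from h import *
np.set_printoptions(precision=1,suppress=True)
ims=[]
for c in ("scene","top"):
    im,i=snap(c,c+'0.png'); ims.append(im)
    print(c,-np.array(i['R']).T@i['t'],np.array(i['R'])[2],i['camera_matrix'][0][0])
    for n in ("cup","cup_grip","cup_top","tower","socket","entry_mark","lock_mark","dish"):
        for d in viewer.pinpoint(n,c): print(n,round(d['confidence'],2),w(i,d['at']),px(i,w(i,d['at'])))
o=robot.observe();print(o['t'],o['tcp_rot'],o['contact_force'])
E
```

```text
pics
scene [1107.7 -371.8  646.1] [-0.6  0.6 -0.6] 391.9556292550249
cup 0.97 [382.8 303.3   3.8] [296.7 180.9]
cup 0.82 [453.6 464.4  -2.1] [349.2 171.2]
cup 0.59 [576.6 348.2   4.8] [356.4 200.8]
cup_grip 0.93 [520.8 509.3  36.7] [376. 163.]
cup_grip 0.79 [497.6 327.8  35.2] [330.8 183.7]
cup_grip 0.65 [699.6 398.9  -1.2] [403.6 213.4]
cup_grip 0.62 [374.3 222.8  33.1] [274.  182.2]
cup_top 0.93 [381.8 300.3  73. ] [295.2 161.2]
cup_top 0.82 [457.1 457.8  70.2] [349.9 152.1]
cup_top 0.64 [572.9 349.7  72.4] [357.3 179.7]
tower 0.68 [ 570.4 -104.2   -0.8] [219.3 291.2]
socket 0.81 [ 567.7 -101.8  175.3] [206.8 225.9]
dish 0.77 [519.4 117.    4.8] [280.9 229.9]
dish 0.66 [ 573.4 -102.7  175.1] [208.1 227.6]
top [ 375.8  188.  1252.1] [ 0.2 -0.  -1. ] 499.7697593196448
cup 0.82 [462.5 459.2  -0.8] [214.9 253.5]
cup 0.64 [579.2 346.9  -2.3] [260.5 206.6]
cup 0.56 [377.8 306.9  -1.5] [276.2 286.9]
cup_grip 0.62 [499.9 322.5  33.7] [268.4 236.2]
cup_grip 0.61 [523.6 509.1  30.2] [192.4 227.9]
cup_grip 0.56 [377.  224.5  36.1] [309.2 286.6]
cup_top 0.89 [381.8 306.1  74.5] [273.4 285.1]
cup_top 0.66 [525.1 117.8  -5.1] [351.2 226.4]
cup_top 0.59 [572.8 349.1  74.4] [255.5 204.1]
cup_top 0.55 [457.3 461.2  78.5] [206.7 253.5]
tower 0.82 [ 578.  -100.9    4.1] [437.  203.7]
socket 0.95 [ 573.9 -101.1  173.6] [454.3 193. ]
entry_mark 0.97 [525.6 -38.8 151. ] [425.2 216.6]
entry_mark 0.75 [578.2 -98.8   2.8] [436.1 203.7]
lock_mark 0.73 [494.9 -85.1 147.6] [446.4 230.1]
dish 0.61 [524.3 116.9  -3.3] [351.6 226.6]
0.9 [0.6 3.1 0. ] [ 0.1 -0.6 -0.2]
```

Run:
```python
import cv2,numpy as np
a=cv2.imread('pics/scene0.png');b=cv2.imread('pics/top0.png')
A=cv2.resize(a[130:270,180:430],(800,448),interpolation=2)
cv2.imwrite('pics/a1.png',A)
cv2.imwrite('pics/b1.png',b)
```

```text
(no output)
```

View pics/a1.png

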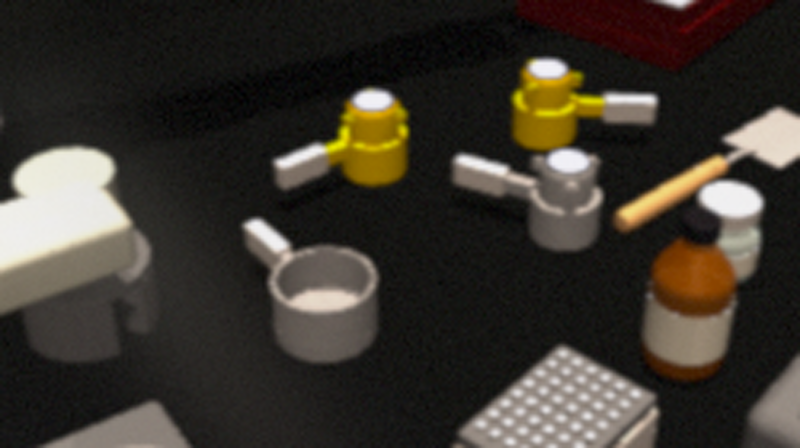

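View pics/b1.png

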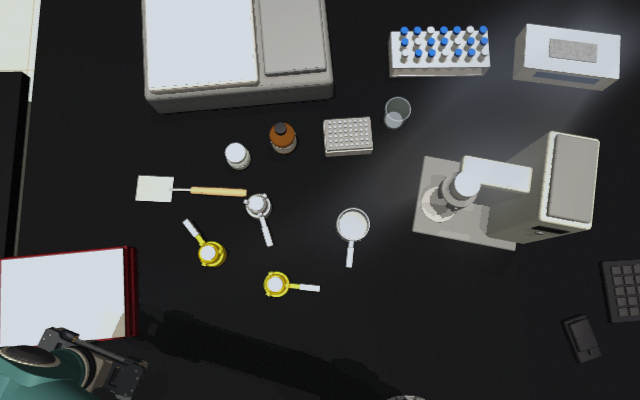

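The steel cup is the grey one with lugs at scene pixel (357,200), or (565,200) in the crop. The two other lugged cups are yellow, at (297,181) and (349,171) in the scene. The wide, lugless one at (281,230) is the dish. In the top view the steel cup's handle points toward (268,240), and the tower is at (437,204). I'll move to a tilted pre-grasp pose and look again with the wrist camera.

```bash
cat >> h.py <<'E'
np.set_printoptions(precision=2,suppress=True)
TILT=np.radians(30)
def tool(yaw,flip=1,tilt=TILT):
    z=np.array([np.cos(yaw)*np.sin(tilt),np.sin(yaw)*np.sin(tilt),-np.cos(tilt)])
    y=flip*np.array([-np.sin(yaw),np.cos(yaw),0]); x=np.cross(y,z)
    return R.from_matrix(np.c_[x,y,z])
def tcp(c,yaw,zu,back=0,flip=1):   # cup axis xy, yaw, underside z -> TCP pose
    r=tool(yaw,flip); z=r.as_matrix()[:,2]
    g=np.array([c[0]-80*np.cos(yaw),c[1]-80*np.sin(yaw),zu+34])
    return g+z*(19-back), r.as_rotvec()
E
python3 - <<'E'
from h import *
yaw=0.29;c=(574,348)
for f in (1,-1):
    for cc,yy,zu in ((c,yaw,0),(c,yaw,70),((574,-101),-.2-.733,70),((574,-101),-.2-.733,122),((574,-101),-.2,122)):
        p,r=tcp(cc,yy,zu,0,f);print(f,kin.ik(p,r))
o=robot.observe();print(o['tcp_rot'])
i=viewer.camera_info('wrist');print(o['tcp_pos'],-np.array(i['R']).T@i['t'],i['R'],i['camera_matrix'])
E
```

```text
1 [-0.2   0.59 -0.67  2.22  1.73  0.56 -0.45]
1 [-1.06  0.33  0.33  2.25  0.86  0.17  0.27]
1 [-0.76  0.36  0.52  2.24  0.7   0.5  -0.25]
1 [-0.77  0.24  0.51  2.21  0.66  0.63 -0.16]
1 [ 0.13  0.06 -0.08  2.4   0.46  0.18  0.99]
-1 [-0.93  0.48  0.19  2.26  1.94  0.17  2.31]
-1 [-1.51  0.44  0.89  2.27 -0.86  0.15 -1.21]
-1 [-0.25  0.34 -0.07  2.21  0.96  0.65  2.66]
-1 [-0.24  0.24 -0.09  2.18  0.83  0.73  2.82]
-1 [-0.07  0.05  0.12  2.41  0.4   0.17 -2.09]
[0.61 3.08 0.  ]
[248.87 600.49 176.52] [183.77 627.4  384.35] [[ 0.38  0.92  0.  ]
 [ 0.89 -0.37  0.25]
 [ 0.23 -0.1  -0.97]] [[322.74   0.   319.13]
 [  0.   322.74 197.63]
 [  0.     0.     1.  ]]
```

```bash
sed -i 's/radians(30)/radians(15)/' h.py
python3 - <<'E'
from h import *
yaw=0.29;c=(574,348)
for cc,yy,zu in ((c,yaw,0),(c,yaw,70),((574,-101),-.2-.733,70),((574,-101),-.2-.733,122),((574,-101),-.2,122)):
        p,r=tcp(cc,yy,zu,0);print(kin.ik(p,r))
p,r=tcp(c,yaw,0,110); robot.movep(p,r)
def look(c,names):
    im,i=snap(c,f'{c}_{names[0]}.png')
    for n in names:
        for d in viewer.pinpoint(n,c):
            if d['confidence']>.3: print(c,n,round(d['confidence'],2),w(i,d['at']),px(i,w(i,d['at'])))
look('wrist',("cup","cup_grip","cup_top","cup_lug"))
o=robot.observe();print(o['t'],o['joints'],o['contact_force'],p,o['tcp_pos'])
E
```

```text
[-0.71  0.49  0.02  2.06  0.28  0.36  0.92]
[-0.7   0.37  0.01  2.03  0.21  0.5   1.  ]
[-0.55  0.34  0.48  2.14  0.13  0.57  0.43]
[-0.59  0.25  0.52  2.1   0.16  0.7   0.42]
[-0.44  0.13  0.57  2.23 -0.1   0.54  1.57]
wrist cup 0.81 [567.63 350.12  -1.39] [321.28 231.39]
wrist cup 0.77 [456.34 458.89   2.63] [453.06 174.05]
wrist cup 0.57 [383.61 305.52  -1.72] [333.47  54.03]
wrist cup_grip 0.93 [498.68 324.15  34.61] [316.4  190.48]
wrist cup_grip 0.77 [518.78 512.72  34.41] [480.93 250.87]
wrist cup_grip 0.62 [374.7  219.23  29.9 ] [227.23   9.48]
wrist cup_top 0.75 [382.03 301.56  66.3 ] [332.57  60.65]
wrist cup_top 0.63 [460.23 460.84  70.58] [481.49 212.77]
wrist cup_top 0.61 [570.77 346.42  70.86] [317.17 276.72]
wrist cup_lug 0.82 [474.04 473.54  57.76] [479.74 220.81]
wrist cup_lug 0.71 [377.96 274.05  54.04] [296.26  40.26]
wrist cup_lug 0.69 [550.81 339.72  60.93] [316.44 253.11]
2.5 [-0.74  0.28  0.02  2.07  0.19  0.57  0.99] [-0.08 -0.01  0.23] [474.77 318.39 121.9 ] [474.52 319.25 121.91]
```

View pics/wrist_cup.png

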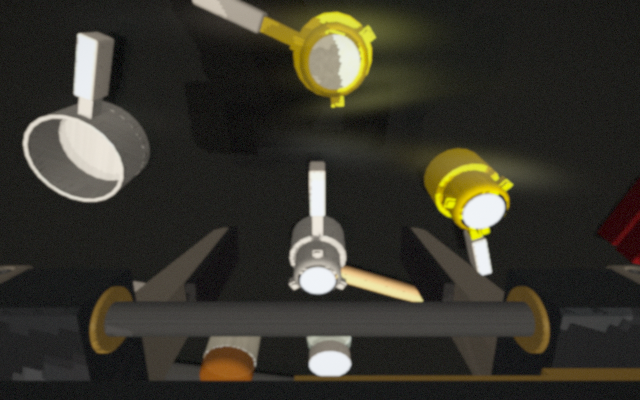

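The wrist view shows the steel cup at (318,265), with its grip at (317,190) centred between the fingers. I'll refine its pose from the white blobs and then grasp.

```bash
cat >> h.py <<'E'
def ray(info,uv,z):
    K=np.array(info['camera_matrix']);Rm=np.array(info['R']);C=-Rm.T@info['t']
    d=Rm.T@np.linalg.solve(K,[*uv,1.]); return C+d*(z-C[2])/d[2]
def blobs(im,box,thr=190):
    x0,y0,x1,y1=box; m=(im[y0:y1,x0:x1].min(2)>thr).astype(np.uint8)
    n,_,s,c=cv2.connectedComponentsWithStats(m)
    return [(s[k].tolist(),c[k]+[x0,y0]) for k in range(1,n) if s[k][4]>40]
E
python3 - <<'E'
from h import *
im,i=snap('wrist')
for s,c in blobs(im,(280,150,360,300)): print(s,c,ray(i,c,72),ray(i,c,46))
top,it=snap('top')
for s,c in blobs(top,(235,185,285,255)): print(s,c,ray(it,c,72),ray(it,c,46))
E
```

```text
[31, 22, 14, 64, 799] [317.54 200.81] [487.89 321.78  72.  ] [502.45 325.98  46.  ]
[42, 87, 23, 29, 142] [335.86 247.73] [530.44 351.78  72.  ] [549.76 359.34  46.  ]
[11, 88, 20, 26, 92] [298.72 247.32] [539.67 319.31  72.  ] [560.02 323.23  46.  ]
[21, 118, 35, 26, 748] [317.94 280.35] [573.43 347.56  72.  ] [597.55 354.65  46.  ]
[13, 11, 15, 16, 163] [255.63 202.82] [576.38 349.17  72.  ] [580.8  352.72  46.  ]
[25, 32, 10, 22, 92] [264.82 228.46] [514.43 326.93  72.  ] [517.49 329.99  46.  ]
```

Run:
```python
from h import *
yaw=0.295;c=(573.5,347.7)
grip(0.5)
p,r=tcp(c,yaw,0,0); robot.servo_line(p,120,r)
a=robot.observe(); grip(0,50); robot.hold(.2)
b=robot.observe()
for o in(a,b): print(o['t'],o['tcp_pos']-p,o['grip_width']*92,o['grip_force'],o['contact_force'],o['wrist_torque'])
if b['grip_width']*92>10:
    p2,r=tcp(c,yaw,72); robot.servo_line(p2,80); robot.hold(.3)
    o=robot.observe(); print(o['t'],o['tcp_pos']-p2,o['grip_width']*92,o['contact_force'],o['wrist_torque'],o['tcp_rot'],r)
    im,i=snap('wrist','lift.png')
    for s,q in blobs(im,(280,150,360,300)): print(s,q,ray(i,q,144))
    for n in ('cup','cup_top','cup_grip'):
        for d in viewer.pinpoint(n,'wrist')[:2]: print(n,d['confidence'],w(i,d['at']))
    snap('scene','scene_lift.png')
```

```text
4.475 [0.3  0.33 0.62] 45.846649000200124 0.0 [-0.25  0.86  0.37] [-0.05  0.27 -0.01]
5.45 [-0.02 -0.01 -0.03] 0.5305049009906715 0.0 [-0.25 -0.59 -0.96] [-0.04  0.21 -0.05]
```

Run:
```python
from h import *
im,i=snap('wrist'); s,_=snap('scene')
v=np.vstack([im,cv2.resize(s[130:250,260:460],(640,384))])[:, :, ::-1]
cv2.imwrite('pics/miss.png',cv2.resize(v,(480,588)))
o=robot.observe();print(o['tcp_pos'],R.from_rotvec(o['tcp_rot']).as_matrix(),o['grip_width'])
print(px(i,o['tcp_pos']))
```

```text
[501.66 325.86  15.63] [[-0.92 -0.29  0.25]
 [-0.28  0.96  0.08]
 [-0.26 -0.   -0.97]] 0.009538617175540026
[319.3  220.66]
```

View pics/miss.png

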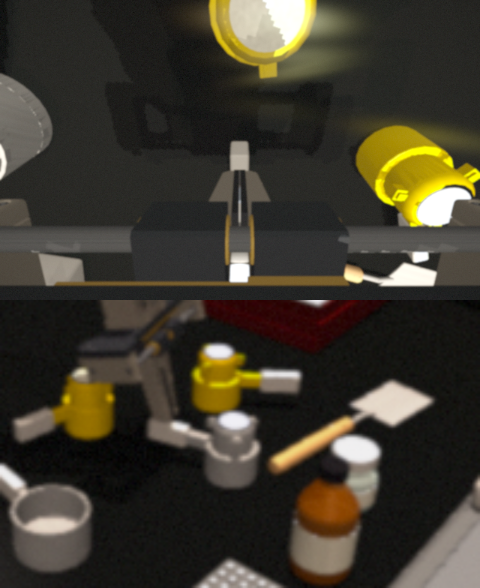

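Run:
```python
from h import *
im,i=snap('wrist'); s,si=snap('scene')
for s_,q in blobs(im,(290,150,350,400),150): print(s_,q)
yaw=.295;c=np.array([573.5,347.7])
u=np.array([np.cos(yaw),np.sin(yaw)])
for rr in (104,92,80,68,56):
  for z in (22,46): print(rr,z,px(i,[*(c-rr*u),z]),px(si,[*(c-rr*u),z]))
for n in ('cup_grip','cup_top'):
  for d in viewer.pinpoint(n,'scene'): print(n,d['confidence'],w(si,d['at']))
v=np.hstack([cv2.resize(im[170:380,240:400],(400,525),interpolation=2),cv2.resize(s[165:215,315:365],(400,525),interpolation=2)])[:,:,::-1]
cv2.imwrite('pics/miss2.png',v)
```

```text
[18, 56, 22, 20, 406] [318.97 215.23]
[16, 188, 27, 39, 942] [318.85 357.76]
104 22 [319.3  187.33] [322.17 185.78]
104 46 [319.31 207.63] [322.29 178.74]
92 22 [319.3  204.04] [325.94 186.86]
92 46 [319.31 225.58] [326.1 179.8]
80 22 [319.31 219.81] [329.73 187.94]
80 46 [319.31 242.4 ] [329.95 180.87]
68 22 [319.31 234.72] [333.55 189.03]
68 46 [319.32 258.21] [333.82 181.94]
56 22 [319.31 248.83] [337.41 190.13]
56 46 [319.32 273.09] [337.72 183.03]
cup_grip 0.93 [375.87 222.54  34.81]
cup_grip 0.74 [499.2  324.96  33.7 ]
cup_grip 0.64 [519.61 505.94  35.61]
cup_top 0.75 [384.   300.55  74.82]
cup_top 0.63 [574.92 347.26  71.82]
cup_top 0.46 [ 575.1  -101.33   -2.46]
```

View pics/miss2.png

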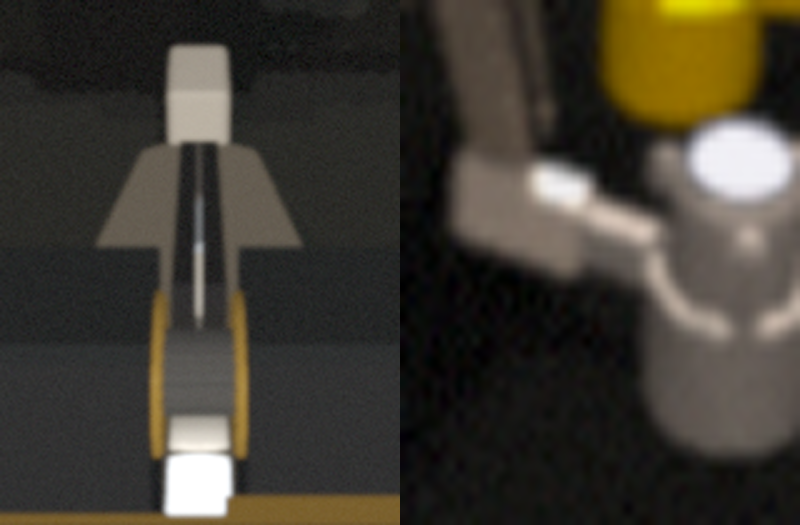

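The pictures show the shut fingers centred over the bar. At the reported TCP they would be inside it, yet the width reads about 0 with no grip force. I'll open, close again softly and check.

Run:
```python
from h import *
def st(t):
    o=robot.observe(); print(t,o['t'],o['grip_width']*92,o['grip_force'],o['contact_force'],o['wrist_torque'],o['tcp_pos'])
st('shut'); grip(0.5,15); st('open'); 
im,i=snap('wrist'); 
for wd in (.3,.22,.17,.14,.1): grip(wd,15); st(wd)
im2,i=snap('wrist'); s,_=snap('scene')
v=np.hstack([cv2.resize(a[170:380,240:400],(266,350)) for a in (im,im2)]+[cv2.resize(s[165:215,315:365],(266,350))])[:,:,::-1]
cv2.imwrite('pics/re.png',v)
```

```text
shut 5.75 0.25518184187106413 0.0 [ 0.71 -0.13 -0.4 ] [-0.03  0.27 -0.04] [501.65 325.85  15.62]
open 6.55 45.54909553478494 0.0 [0.43 0.24 0.81] [-0.01  0.23  0.02] [501.64 325.83  15.63]
0.3 7.0583 27.850630616393673 0.0 [0.87 0.54 0.1 ] [-0.01  0.19 -0.03] [501.66 325.86  15.64]
0.22 7.375 20.428776664797905 0.0 [0.95 0.4  0.21] [-0.01  0.2   0.04] [501.66 325.84  15.63]
0.17 7.6583 15.578088046607343 0.0 [0.52 0.58 0.2 ] [-0.07  0.22 -0.  ] [501.64 325.88  15.63]
0.14 7.9083 13.22908274721974 0.0 [-0.03 -0.54  0.29] [-0.03  0.24  0.03] [501.66 325.89  15.65]
0.1 8.175 9.235273608137346 0.0 [-0.29 -0.29  0.73] [0.01 0.22 0.  ] [501.66 325.9   15.65]
```

View pics/re.png

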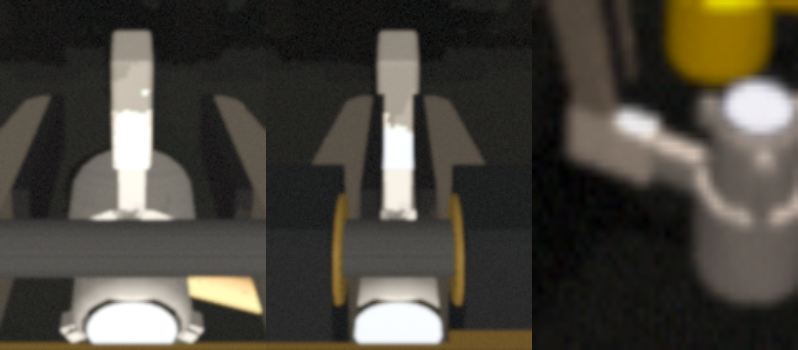

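Run:
```python
from h import *
grip(0.5,15); s0,_=snap('scene')
o=robot.observe(); z=R.from_rotvec(o['tcp_rot']).as_matrix()[:,2]; p=np.array(o['tcp_pos']); f0=np.array(o['contact_force'])
for d in (4,8,12,14,16):
    robot.servo_line(p+z*d,60); f=np.array(robot.observe()['contact_force'])-f0; print(d,f,robot.observe()['tcp_pos'])
    if np.abs(f).max()>5: break
im,_=snap('wrist'); s1,_=snap('scene')
v=np.hstack([cv2.resize(im[170:380,240:400],(266,350))]+[cv2.resize(s[150:220,300:370],(266,350),interpolation=2) for s in (s0,s1)])[:,:,::-1]
cv2.imwrite('pics/re2.png',v)
```

```text
4 [0.66 0.82 0.07] [502.48 325.98  11.36]
8 [0.   0.38 0.87] [503.49 326.32   7.52]
12 [-0.03  1.23  0.13] [504.5  326.63   3.74]
14 [-0.37  1.24  1.77] [505.08 326.92   2.  ]
16 [0.46 0.64 1.06] [505.54 327.02   0.05]
```

View pics/re2.png

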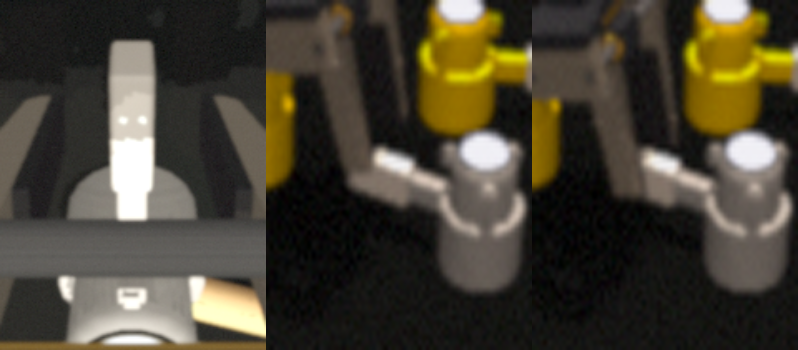

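Run:
```python
from h import *
i=viewer.camera_info('scene');yaw=.295;c=np.array([573.5,347.7]);u=np.array([np.cos(yaw),np.sin(yaw)]);n=np.array([-u[1],u[0]])
o=robot.observe();p=np.array(o['tcp_pos']);print(o['t'],'tcp r',(c-p[:2])@u,p[2])
for uv in ((321,187),(324.5,189),(328,189)):
  for t in (23,30,38):
    A=ray(i,uv,0);B=ray(i,uv,60)
    f=lambda X:(X[:2]-c)@n+t
    k=f(A)/(f(A)-f(B)); X=A+k*(B-A); print(uv,t,'r',(c-X[:2])@u,'z',X[2])
```

```text
10.3667 tcp r 70.95658300565852 0.15867332640437382
(321, 187) 23 r 96.50928300425211 z 33.816492611347016
(321, 187) 30 r 93.11125133583664 z 39.03860928860076
(321, 187) 38 r 89.22778657193331 z 45.00674263403362
(324.5, 189) 23 r 85.53211614125814 z 30.47754496523819
(324.5, 189) 30 r 82.22771040168787 z 35.728140035745334
(324.5, 189) 38 r 78.45124669932187 z 41.728820116324925
(328, 189) 23 r 74.76791694038623 z 33.84658481612621
(328, 189) 30 r 71.55532069601952 z 39.068444832380024
(328, 189) 38 r 67.88378213102897 z 45.036284850955816
```

The fingers really end about 33 mm short of the reported TCP: the tips sit at bar mid-height while the TCP reads z=0. I'll allow for that, descend further under force watch, and grip.

```bash
sed -i 's/(19-back)/(52-back)/' h.py
cat >> h.py <<'E'
def st(t):
    o=robot.observe(); print(t,round(o['t'],2),'w',round(o['grip_width']*92,1),'gf',o['grip_force'],'F',np.array(o['contact_force']),'M',np.array(o['wrist_torque']),'p',np.array(o['tcp_pos'])); return o
E
python3 - <<'E'
from h import *
yaw=0.295;c=(573.5,347.7)
p,r=tcp(c,yaw,0)
f0=np.array(robot.observe()['contact_force'])
ok=True
for b in (12,8,4,0):
    q,_=tcp(c,yaw,0,b); robot.servo_line(q,50,r); f=np.array(robot.observe()['contact_force'])-f0
    if np.abs(f).max()>5: print('touch',b,f); ok=False;break
if ok:
    st('down'); grip(0,50); o=st('grip')
    if o['grip_width']*92>10:
        robot.hold(.2)
        p2,_=tcp(c,yaw,20); robot.servo_line(p2,80); robot.hold(.2); st('up')
im,_=snap('wrist'); s1,_=snap('scene')
v=np.hstack([cv2.resize(im[150:400,200:440],(336,350))]+[cv2.resize(s1[140:220,290:370],(350,350),interpolation=2)])[:,:,::-1]
cv2.imwrite('pics/g.png',v)
E
```

```text
down 11.37 w 46.0 gf 0.0 F [-0.13 -0.88  0.26] M [-0.04  0.23  0.02] p [509.74 328.23 -16.52]
grip 11.95 w 13.7 gf 49.99979317188263 F [ 0.24 -0.59  0.68] M [-0.05  0.23  0.  ] p [509.89 328.37 -16.14]
up 12.75 w 13.8 gf 49.99897599220276 F [-0.57 -0.19 -1.68] M [-0.09  0.45 -0.03] p [509.5  328.07   3.33]
```

View pics/g.png

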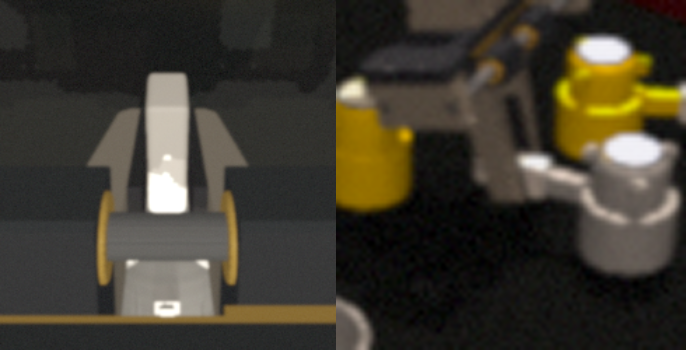

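Gripped: width 13.8 mm, and the load of about 2.4 N matches the cup's weight. Next I'll carry it to a standoff at the entry yaw and measure the socket.

```bash
cat > loc.py <<'E'
from h import *
def gather(cams,names,n=3):
    out={k:[] for k in names}
    for _ in range(n):
        for c in cams:
            im,i=snap(c)
            for k in names:
                for d in viewer.pinpoint(k,c)[:1]:
                    if d['confidence']>.3: out[k].append((c,np.round(w(i,d['at']),1)))
    return out
E
python3 - <<'E'
from loc import *
c=(573.5,347.7)
p,r=tcp(c,.295,72); robot.servo_line(p,150)
p,r=tcp((510,120),-.4,72); robot.servo_line(p,220,r)
yE=-.19-.733; d=np.array([-np.cos(yE),-np.sin(yE)])
cs=np.array([573.5,-101.5])+d*110; print(cs)
p,r=tcp(cs,yE,72); robot.servo_line(p,150,r); robot.hold(.2); st('standoff')
o=gather(('wrist','top','scene'),('socket','entry_mark','lock_mark','tower','cup_top'),4)
for k,v in o.items():
    print(k)
    for cc in ('wrist','top','scene'):
        a=np.array([x for n,x in v if n==cc])
        if len(a): print('  ',cc,len(a),np.median(a,0),a.std(0))
im,i=snap('wrist','so.png'); print(px(i,[573.5,-101.5,170]))
st('')
E
```

```text
[507.12 -13.78]
standoff 15.45 w 14.0 gf 49.999022483825684 F [ 0.09  0.24 -1.75] M [0.36 0.34 0.03] p [466.79  40.02  55.75]
socket
   wrist 2 [498.6   -2.55  99.55] [ 3.6   9.25 31.45]
   top 4 [574.55 -99.75 169.25] [1.26 0.87 0.8 ]
   scene 4 [ 572.45 -102.3   173.65] [0.57 1.33 1.73]
entry_mark
   top 4 [525.75 -38.6  148.35] [28.84 40.43 15.14]
   scene 1 [576.2 -98.6   1.3] [0. 0. 0.]
lock_mark
   top 4 [492.85 -84.   148.95] [1.54 1.11 0.73]
   scene 1 [ 575.8 -103.5   -2.4] [0. 0. 0.]
tower
   wrist 1 [520.5 112.7   2.7] [0. 0. 0.]
   top 4 [ 578.05 -100.65    4.35] [1.66 2.13 1.18]
   scene 4 [ 574.8  -102.3     0.45] [35.74 49.16 54.2 ]
cup_top
   wrist 1 [520.2 112.9   0. ] [0. 0. 0.]
   top 4 [385.  306.5  72.6] [33.28 67.51  2.54]
   scene 4 [482.65 143.5  108.85] [ 51.58 203.95  34.43]
[319.15 549.99]
 19.1 w 13.4 gf 49.998990297317505 F [ 0.19 -0.11 -1.3 ] M [ 0.42  0.38 -0.03] p [466.97  39.3   55.76]
```

View pics/so.png

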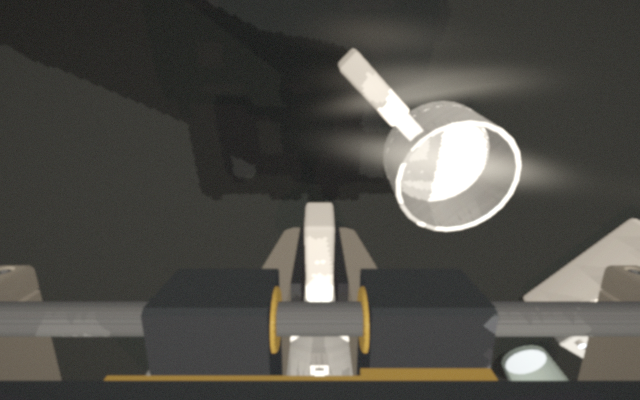

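The wrist camera sees only the held grip at (319,250) and the dish at (455,165); the dispenser is out of its view. The top and scene cameras will do. I'll measure the held cup in the same cameras to cancel the calibration bias, and take the tower yaw from its straight edges.

Run:
```python
from h import *
t,it=snap('top');s,si=snap('scene')
lsd=cv2.createLineSegmentDetector()
g=cv2.cvtColor(t,cv2.COLOR_RGB2GRAY); L=lsd.detect(g[120:260,400:610])[0][:,0]+[400,120]*2
for l in L:
    n=np.hypot(l[2]-l[0],l[3]-l[1])
    if n>28:
        zz=16 if l[0]<530 and l[2]<530 and min(l[1],l[3])>150 else 350
        a=ray(it,l[:2],zz);b=ray(it,l[2:],zz); ang=np.arctan2(b[1]-a[1],b[0]-a[0])
        print(l.round(0),round(n), 'yaw',round((ang+np.pi/4)%(np.pi/2)-np.pi/4,3))
yE=-.923; o=robot.observe(); p,_=tcp((0,0),yE,72)
X=np.array(o['tcp_pos'])-p; X=np.array([X[0],X[1],144+X[2]]); print('pred cup top',X)
for c,i,im in(('top',it,t),('scene',si,s)):
    q=px(i,X); print(c,q); x,y=q.astype(int)
    for b,cc in blobs(im,(x-25,y-22,x+25,y+22),170): print(b,cc,ray(i,cc,144)-X)
v=np.hstack([cv2.resize(a[y-40:y+40,x-40:x+40],(400,400),interpolation=2) for a,(x,y) in ((t,px(it,X).astype(int)),(s,px(si,X).astype(int)))])[:,:,::-1]
cv2.imwrite('pics/c.png',v)
for i,c in((it,'top'),(si,'scene')): print(c,'socket px', px(i,[573.5,-101,170]))
```

```text
[591. 227. 600. 142.] 86 yaw -0.209
[597. 138. 552. 130.] 46 yaw -0.201
[545. 214. 554. 137.] 78 yaw -0.206
[530. 167. 465. 155.] 66 yaw -0.208
[423. 233. 513. 250.] 92 yaw -0.209
[589. 224. 547. 216.] 43 yaw -0.2
[538. 223. 571. 227.] 33 yaw -0.158
[549. 133. 539. 218.] 86 yaw -0.209
[565. 234. 531. 229.] 35 yaw -0.177
[424. 157. 415. 214.] 58 yaw -0.206
[480. 184. 527. 192.] 48 yaw -0.206
[459. 162. 425. 155.] 35 yaw -0.21
[522. 243. 570. 233.] 50 yaw 0.179
[558. 136. 549. 212.] 77 yaw -0.208
[550. 214. 587. 221.] 37 yaw -0.201
[558. 134. 596. 141.] 38 yaw -0.206
[544. 134. 506. 160.] 46 yaw 0.576
pred cup top [507.15 -13.78 144.01]
top [413.8  225.39]
[34, 0, 16, 19, 173] [429.35 211.71] [ 30.27 -36.48  -0.01]
[2, 12, 32, 30, 143] [402.53 232.87] [-16.29  25.94  -0.01]
[17, 14, 18, 17, 213] [413.49 224.48] [ 2.06  0.59 -0.01]
scene [228.48 205.75]
[0, 0, 17, 23, 266] [208.81 193.78] [-68.27  -4.05  -0.01]
[21, 18, 14, 11, 106] [230.74 205.13] [ 1.62  4.69 -0.01]
top socket px [453.81 193.42]
scene socket px [209.37 229.24]
```

View pics/c.png

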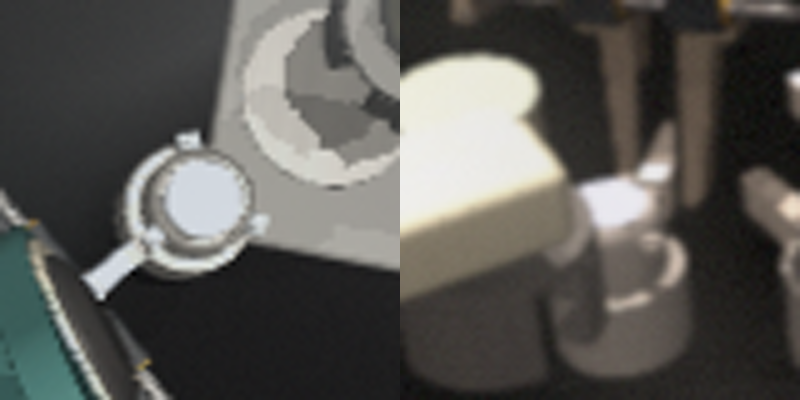

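Tower yaw is about -0.207 from the long edges. The held cup shows the top camera reading about (+2.1,+0.6) mm high: the cup's top disc sits at (413.5,224.5) against a predicted (413.8,225.4). I'll cross-check the socket from the column's top face, then bring the cup below the notch.

Run:
```python
from h import *
it=viewer.camera_info('top'); y=-.207; ty=np.array([-np.sin(y),np.cos(y)])
for cor in ([(597,138),(552,130),(589,224),(547,216)],[(558,134),(596,141),(587,221),(550,214)]):
    P=np.mean([ray(it,c,350)[:2] for c in cor],0); print(P,P+175*ty-[2.1,.6])
g=cv2.cvtColor(snap('top')[0],cv2.COLOR_RGB2GRAY)
S=np.array([572.5,-101.4])
yE=y-.733; d=-np.array([np.cos(yE),np.sin(yE)])
# head/cup below socket, low
p,r=tcp(S+d*40,yE,72); print(kin.ik(p,r))
robot.servo_line(p,100,r); p,r=tcp(S,yE,72); robot.servo_line(p,60,r); robot.hold(.3)
fs=[]
for _ in range(10): robot.hold(.02); o=robot.observe(); fs.append(np.r_[o['contact_force'],o['wrist_torque']])
print(np.mean(fs,0),np.std(fs,0)); st('under')
for zu in (122,):
    for yy in (yE,yE+.367,y): q,r=tcp(S,yy,zu); print(kin.ik(q,r))
```

```text
[ 569.31 -273.57] [ 603.18 -102.91]
[ 568.14 -276.28] [ 602.01 -105.62]
[-0.63  0.38  0.5   2.19  0.11  0.5   0.36]
[-0.04 -0.12 -2.04  0.38  0.33  0.01] [0.27 0.85 0.58 0.03 0.03 0.03]
under 21.38 w 13.6 gf 49.99893844127655 F [ 0.44  0.14 -2.65] M [0.38 0.28 0.02] p [533.26 -47.52  55.79]
[-0.57  0.31  0.51  2.11  0.12  0.62  0.45]
[-0.37  0.23  0.37  2.2   0.13  0.51  0.87]
[-0.08  0.2   0.19  2.22 -0.02  0.46  1.47]
```

Run:
```python
from h import *
it=viewer.camera_info('top'); si=viewer.camera_info('scene')
for h in (213,240,280,300,320): print(h,px(it,[574.5,-100.8,h]),px(si,[572.4,-101.4,h]))
t,_=snap('top');s,_=snap('scene')
for im,b in((t,(440,160,495,210)),(s,(180,170,250,240))):
    g=cv2.GaussianBlur(cv2.cvtColor(im,cv2.COLOR_RGB2GRAY),(3,3),0)
    for thr in (120,170,200,235):
        m=(g[b[1]:b[3],b[0]:b[2]]>thr).astype(np.uint8)
        for k in cv2.findContours(m,0,1)[0]:
            if len(k)>15: e=cv2.fitEllipse(k); print(thr,np.array(e[0])+b[:2],e[1],len(k))
```

```text
213 [458.85 189.24] [205.3  210.83]
240 [462.3  186.73] [202.94 198.72]
280 [467.75 182.78] [199.24 179.75]
300 [470.64 180.68] [197.3  169.78]
320 [473.64 178.49] [195.28 159.46]
120 [467.51 182.37] (52.4969596862793, 58.678829193115234) 241
170 [474.92 176.01] (32.33537673950195, 44.20035934448242) 126
200 [475.2  175.66] (31.00944709777832, 43.111724853515625) 122
120 [221.25 235.85] (3.861933469772339, 7.27492618560791) 16
120 [222.17 209.34] (5.239874839782715, 9.816597938537598) 24
120 [198.32 195.19] (34.38307189941406, 45.806793212890625) 129
170 [197.93 194.42] (31.208696365356445, 43.914939880371094) 122
200 [197.6  194.22] (29.568374633789062, 42.67622756958008) 118
235 [188.7  200.66] (15.630882263183594, 23.188968658447266) 62
```

```bash
cat >> h.py <<'E'
Y0=-.207; YE=Y0-.733
def ft(n=5):
    a=[]
    for _ in range(n):
        robot.hold(.01); o=robot.observe(); a.append(np.r_[o['contact_force'],o['wrist_torque']])
    return np.mean(a,0)
def go(S,yaw,zu,feed=30):
    p,r=tcp(S,yaw,zu); robot.servo_line(p,feed,r)
E
python3 - <<'E'
from h import *
S=np.array([572.5,-101.2]); u=np.array([np.cos(YE),np.sin(YE)])
go(S,YE,80,60); robot.hold(.2); b=ft(15); print(b)
zu=80
while zu<126:
    zu+=1.5 if zu<96 else 1; go(S,YE,zu,30); d=ft(6)-b
    m=(d[3]*u[1]-d[4]*u[0])/.1
    if zu>90: print(round(zu,1),d[:3],d[3:],'push',round(m,2))
    if np.hypot(*d[:2])>2.5 or d[2]<-1.6 or m<-2: 
        d=ft(10)-b; m=(d[3]*u[1]-d[4]*u[0])/.1; print('recheck',d,m)
        if np.hypot(*d[:2])>2 or d[2]<-1.2 or m<-1.5: break
print(zu); st('')
E
```

```text
[-0.14  0.03 -2.1   0.39  0.32 -0.01]
90.5 [ 0.44 -0.11  0.27] [ 0.    0.03 -0.  ] push -0.21
92.0 [-0.1   0.24 -0.33] [ 0.01  0.02 -0.01] push -0.22
93.5 [-0.38  0.38  0.11] [0.02 0.   0.01] push -0.14
95.0 [ 0.13 -0.27 -0.17] [-0.01  0.01 -0.  ] push 0.08
96.5 [ 0.14 -0.05  0.21] [-0.01 -0.01  0.01] push 0.11
97.5 [-0.08 -0.19 -0.13] [-0.01  0.01  0.02] push 0.02
98.5 [0.06 0.1  0.05] [-0.    0.01 -0.01] push -0.01
99.5 [-0.02 -0.18  0.18] [-0.01 -0.    0.01] push 0.11
100.5 [ 0.14  0.   -0.04] [0.02 0.02 0.01] push -0.25
101.5 [-0.08 -0.14 -0.13] [ 0.01  0.   -0.  ] push -0.07
102.5 [ 0.31 -0.13  0.04] [0.01 0.02 0.02] push -0.18
103.5 [ 0.06 -0.12 -0.12] [-0.01  0.01  0.02] push -0.01
104.5 [ 0.56 -0.82  0.07] [-0.09  0.03 -0.05] push 0.53
105.5 [ 0.27 -1.18  0.02] [-0.25  0.02 -0.09] push 1.9
106.5 [ 0.29 -1.82 -0.07] [-0.35  0.01 -0.15] push 2.76
107.5 [ 0.61 -2.19 -0.15] [-0.39  0.01 -0.16] push 3.11
108.5 [ 0.14 -2.52 -0.82] [-0.48  0.05 -0.19] push 3.57
recheck [ 0.16 -3.26 -0.68 -0.49  0.03 -0.19] 3.827995135643637
108.5
 29.07 w 13.6 gf 50.00164568424225 F [ 0.7  -4.   -2.99] M [-0.12  0.32 -0.2 ] p [533.19 -47.6   92.28]
```

Run:
```python
from h import *
b=np.array([-0.14,.03,-2.1,.39,.32,-.01])
for dy in (1,2,3,4,5,6):
    S=np.array([572.5,-101.2-dy]); go(S,YE,108.5,30); d=ft(8)-b; print(dy,d)
    if d[1]>1 or (dy>2 and d[1]>-.3 ): break
st('')
```

```text
1 [-0.01 -0.43  0.34 -0.06  0.02 -0.  ]
2 [ 0.22  0.06 -0.26  0.    0.03  0.  ]
3 [-0.14  0.11 -0.03  0.    0.01  0.01]
 30.02 w 13.7 gf 49.99902784824371 F [ 0.18 -0.08 -2.43] M [ 0.39  0.39 -0.01] p [533.23 -50.45  92.26]
```

Run:
```python
from h import *
b=np.array([-0.14,.03,-2.1,.39,.32,-.01]); u=np.array([np.cos(YE),np.sin(YE)])
S=np.array([572.5,-103.7]); zu=108.5
while zu<131:
    zu+=1; go(S,YE,zu,30); d=ft(6)-b
    print(round(zu,1),d[:3],d[3:],'push',round((d[3]*u[1]-d[4]*u[0])/.1,2))
    l=np.hypot(*d[:2])
    if l>3.5: print('lateral'); break
    if l>1.2: S=S+0.35*d[:2]; print(' shift',S)
    if d[2]<-1.3: break
print(zu,S,robot.observe()['t'])
```

```text
109.5 [ 0.19  0.16 -0.12] [ 0.   -0.01  0.01] push 0.06
110.5 [ 0.19  0.3  -0.16] [-0.02  0.    0.02] push 0.12
111.5 [-0.1  -0.13 -0.09] [0.   0.02 0.02] push -0.16
112.5 [0.27 0.2  0.16] [0.01 0.01 0.03] push -0.11
113.5 [ 0.   -0.18  0.12] [ 0.02 -0.    0.01] push -0.14
114.5 [ 0.1  -0.27  0.23] [-0.01  0.05  0.01] push -0.24
115.5 [ 0.13 -0.11  0.18] [-0.01  0.    0.01] push 0.06
116.5 [-0.06  0.01 -0.15] [ 0.01 -0.    0.01] push -0.06
117.5 [ 0.    0.05 -0.91] [0.08 0.11 0.01] push -1.26
118.5 [ 0.11 -0.   -2.44] [0.25 0.18 0.02] push -3.06
118.5 [ 572.5 -103.7] 33.0167
```

Run:
```python
from h import *
b=np.array([-0.14,.03,-2.1,.39,.32,-.01])
S=np.array([572.5,-103.7])
for zu in (119.5,120.5,121.5,122.3,122.9):
    go(S,YE,zu,30); d=ft(8)-b; print(zu,d[:3],d[3:],np.array(robot.observe()['tcp_pos'])[2]-tcp(S,YE,zu)[0][2])
    if d[2]<-6.3 or np.hypot(*d[:2])>3: break
robot.hold(.1); print(ft(15)-b, robot.observe()['t'])
```

```text
119.5 [ 0.08  0.32 -3.4 ] [0.37 0.24 0.02] -0.14310526498753973
120.5 [-0.44  0.37 -3.76] [0.46 0.33 0.  ] -0.1332385761017605
121.5 [-0.4   0.8  -4.38] [0.59 0.43 0.01] -0.13749769840821102
122.3 [-0.64  0.92 -5.31] [0.71 0.53 0.01] -0.12951573313887366
122.9 [-0.84  1.57 -5.82] [0.78 0.64 0.01] -0.13377327568777275
[-1.14  1.47 -5.66  0.85  0.68 -0.02] 34.825
```

Run:
```python
from h import *
b0=np.array([-0.14,.03,-2.1,.39,.32,-.01])
S0=np.array([572.5,-103.7])
for a in (3,6,9,13,18,24,30,36,39,42):
    y=YE+np.radians(a); u=np.array([np.cos(y),np.sin(y)]); t=np.array([-u[1],u[0]])
    S=S0-.4*u; go(S,y,122.9,40); f=ft(6); d=f[:3]-b0[:3]
    rad,tan=d[:2]@u,d[:2]@t
    print(a,'Fz',round(d[2],2),'rad',round(rad,2),'tan',round(tan,2),'M',f[3:],round(robot.observe()['t'],2))
    if abs(tan)>4.5 or abs(rad)>5 or d[2]<-9: print('STOP'); break
```

```text
3 Fz -5.95 rad -0.22 tan 0.48 M [ 0.93  0.84 -0.  ] 35.12
6 Fz -5.89 rad 0.48 tan -0.48 M [ 0.79  0.81 -0.02] 35.42
9 Fz -6.03 rad 0.45 tan -0.49 M [ 0.74  0.87 -0.03] 35.73
13 Fz -5.63 rad 0.39 tan -0.35 M [ 0.66  1.   -0.06] 36.04
18 Fz -5.35 rad 0.62 tan -0.86 M [ 0.55  1.1  -0.07] 36.39
24 Fz -5.68 rad 0.18 tan -0.54 M [ 0.46  1.12 -0.06] 36.77
30 Fz -5.31 rad 0.06 tan -0.49 M [ 0.36  1.17 -0.06] 37.14
36 Fz -5.27 rad 0.27 tan -0.74 M [ 0.22  1.21 -0.09] 37.52
39 Fz -5.79 rad 0.21 tan 0.03 M [0.35 1.14 0.03] 37.82
42 Fz -6.99 rad 2.25 tan 2.66 M [0.74 0.86 0.25] 38.12
```

Run:
```python
from h import *
b0=np.array([-0.14,.03,-2.1,.39,.32,-.01])
S0=np.array([572.5,-103.7])
def rep(k,y,f):
    u=np.array([np.cos(y),np.sin(y)]); t=np.array([-u[1],u[0]]); d=f[:3]-b0[:3]
    print(k,'Fz',round(d[2],2),'rad',round(d[:2]@u,2),'tan',round(d[:2]@t,2),'M',f[3:],round(robot.observe()['t'],2)); return d
y=YE+np.radians(40.7); u=np.array([np.cos(y),np.sin(y)]); S=S0-.4*u
go(S,y,122.9,30); rep('back',y,ft(8))
for zu in (122,121.2,120.5,119.8,119.2,118.7):
    S=S0-.4*u*max(0,(zu-118.7)/4.2)
    go(S,y,zu,20); d=rep(zu,y,ft(8))
    if d[2]>0.5: print('supported'); break
```

```text
back Fz -5.93 rad 1.62 tan 1.69 M [0.61 0.85 0.2 ] 38.43
122 Fz -5.25 rad 1.17 tan 2.31 M [0.7  0.79 0.28] 38.75
121.2 Fz -3.86 rad 0.6 tan 2.89 M [0.72 0.76 0.32] 39.07
120.5 Fz -3.17 rad 0.43 tan 2.61 M [0.74 0.7  0.32] 39.38
119.8 Fz -2.41 rad -0.23 tan 2.9 M [0.73 0.7  0.36] 39.7
119.2 Fz -1.65 rad -0.03 tan 2.87 M [0.75 0.68 0.34] 40.02
118.7 Fz -1.64 rad -0.63 tan 2.73 M [0.73 0.64 0.34] 40.33
```

Run:
```python
from h import *
b0=np.array([-0.14,.03,-2.1,.39,.32,-.01])
S0=np.array([572.5,-103.7])
def rep(k,y,f):
    u=np.array([np.cos(y),np.sin(y)]); t=np.array([-u[1],u[0]]); d=f[:3]-b0[:3]
    print(k,'Fz',round(d[2],2),'rad',round(d[:2]@u,2),'tan',round(d[:2]@t,2),'M',f[3:],round(robot.observe()['t'],2)); return d
for a,dy in ((39.7,0),(38.7,0),(38.7,.7),(39.7,.7)):
    y=YE+np.radians(a); go(S0+[0,dy],y,118.7,20); rep((a,dy),y,ft(8))
    if a==38.7 and dy==0: snap('scene','lock.png')
im,i=snap('top')
```

```text
(39.7, 0) Fz -1.76 rad 0.51 tan 2.1 M [0.53 0.54 0.38] 40.65
(38.7, 0) Fz -1.5 rad 0.47 tan 1.22 M [0.38 0.48 0.46] 40.97
(38.7, 0.7) Fz -2.11 rad 2.15 tan -1.02 M [-0.11  0.36  0.24] 41.33
(39.7, 0.7) Fz -2.75 rad 2.64 tan 0.07 M [0.15 0.27 0.17] 41.65
```

Run:
```python
from h import *
b0=np.array([-0.14,.03,-2.1,.39,.32,-.01])
y=YE+np.radians(39.7); u=np.array([np.cos(y),np.sin(y)]); t=np.array([-u[1],u[0]]); S=np.array([572.5,-103.0])+.7*u
for zu in (118.7,118.2,117.7,117.2,116.7,116.2):
    go(S,y,zu,20); f=ft(10); d=f[:3]-b0[:3]
    print(zu,'Fz',round(d[2],2),'rad',round(d[:2]@u,2),'tan',round(d[:2]@t,2),'M',f[3:],round(robot.observe()['t'],2))
    if d[2]>0.7: break
```

```text
118.7 Fz -0.97 rad -0.14 tan 0.07 M [0.24 0.58 0.14] 42.03
118.2 Fz 1.39 rad -2.45 tan 0.27 M [0.28 0.7  0.14] 42.37
```

The lugs are resting on the pocket floor: support begins at 118.4, about 1 mm above seal contact. The ledge would have held them near 121. I'll release and retract.

Run:
```python
from h import *
y=YE+np.radians(39.7); u=np.array([np.cos(y),np.sin(y)]); S=np.array([572.5,-103.0])+.4*u
go(S,y,118.5,20); st('pre'); grip(0.25,30); robot.hold(.1); st('rel'); grip(0.5); st('open')
p,r=tcp(S,y,118.5,90); robot.servo_line(p,80,r)
p=p+np.array([-80*u[0],-80*u[1],0]); robot.servo_line(p,150); st('away')
i=viewer.camera_info('top'); im,_=snap('top','fin_top.png'); s,si=snap('scene','fin_scene.png')
A=[]
for c,ii in(('top',i),('scene',si)):
    snap(c)
    for n in ('cup','cup_grip','cup_top','socket','lock_mark','cup_lug'):
        for d in viewer.pinpoint(n,c)[:4]:
            X=w(ii,d['at'])
            if X[1]<0: print(c,n,round(d['confidence'],2),X)
# white bar in top view: direction
g=px(i,[494,-87,165]).astype(int); print(g)
for b,cc in blobs(im,(g[0]-22,g[1]-20,g[0]+22,g[1]+25),190): print(b,cc,ray(i,cc,165))
print(im[g[1]-12:g[1]+14:2,g[0]-12:g[0]+14].min(2))
```

```text
pre 42.62 w 13.7 gf 50.003947019577026 F [-1.    0.61 -3.35] M [0.31 0.62 0.17] p [508.34 -86.78 102.18]
rel 43.07 w 23.1 gf 0.0 F [-0.39  1.08  0.39] M [ 0.03  0.23 -0.01] p [508.66 -86.9  102.48]
open 43.58 w 45.9 gf 0.0 F [ 0.33 -0.25 -0.23] M [ 0.    0.24 -0.04] p [508.38 -86.81 102.29]
away 45.54 w 45.8 gf 0.0 F [ 0.49 -0.27  0.06] M [ 0.06  0.19 -0.01] p [409.13 -61.69 189.63]
top cup 0.64 [ 577.09 -104.52  114.53]
top cup_top 0.75 [ 573.53 -103.43  190.72]
top socket 0.85 [ 575.56 -101.67  169.21]
top lock_mark 0.65 [494.38 -85.09 148.16]
top lock_mark 0.22 [547.4  -93.59 176.06]
top cup_lug 0.82 [548.5  -96.32 174.77]
scene cup 0.75 [573.51 -99.52 120.52]
scene cup_top 0.79 [ 572.85 -100.84  187.98]
scene cup_top 0.35 [ 572.41 -101.26  174.97]
scene socket 0.62 [ 571.15 -103.95  170.95]
[449 229]
[16, 2, 9, 28, 139] [447.22 226.18] [501.68 -83.23 165.  ]
[[202 189 131 131 130 133 140 148 153 129 187 210 209 203 180 150 150 150
  150 149 150 149 148 148 148 149]
 [201 189 130 130 130 156 183 105 149 210 210 209 210 210 200 150 151 150
  150 149 149 148 148 149 149 149]
 [198 1
[... 492 characters left out ...]
50 150 150
  150 150 150 150 150 150 149 150]
 [ 93  93  98 119 131  82 149 210 210 211 210 210 197 133 151 152 150 151
  151 150 150 150 150 149 149 149]
 [ 99 107 108 103  85 105 179 211 210 211 210 207 178 162 162 162 162 161
  162 162 162 162 159 151 151 150]
 [ 89  96 100  98  80 149 211 211 211 210 210 203 165 162 162 162 162 162
  162 162 162 161 162 162 161 161]
 [ 21  26  35  59  81 148 210 210 210 210 210 198 145 153 158 161 162 160
  161 162 162 162 162 162 162 161]
 [ 23  24  39  61  77  89  90  94 126 169 189 108  35  36  44  55  74  87
  112 122 128 132 139 147 155 159]
 [ 23  24  32  31  31  30  31  32  32  33  33  31  34  33  33  32  33  31
   31  32  34  33  35  36  43  52]]
```

Run:
```python
from h import *
i=viewer.camera_info('top'); im=cv2.imread('pics/fin_top.png')
x0,y0=437,210; m=(im[y0:y0+32,x0:x0+30].min(2)>185).astype(np.uint8)
n,l,s,c=cv2.connectedComponentsWithStats(m); k=1+s[1:,4].argmax(); v,u=np.where(l==k)
print(s[k]); 
keep=v>=4; P=np.array([ray(i,(a+x0,b+y0),164.5)[:2] for a,b in zip(u[keep],v[keep])])
e=np.linalg.svd(P-P.mean(0),full_matrices=False)[2][0]; print('bar yaw',np.arctan(e[1]/e[0]),P.mean(0),'tower',Y0)
d=np.array([573.5,-102.5])+[2,.6]-P.mean(0); print(np.arctan2(d[1],d[0]))
```

```text
[  6   1  11  29 148]
bar yaw -0.25598470443001486 [501.09 -83.43] tower -0.207
-0.24335388683623355
```

Run:
```python
from h import *
st('end'); print(robot.job_done())
```

```text
end 46.34 w 46.0 gf 0.0 F [-0.68  1.47  0.41] M [0.1  0.25 0.04] p [408.21 -61.55 189.22]
the job is handed in; nothing more can be done
None
```

The steel cup hangs locked in the dispenser's socket, lugs resting on the pocket floors by feel, with the handle measured about 1–3° short of the rib; I released it, backed off and handed in at 46 s of 61 s, and no verdict came back.

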